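# Shut the grinder stand's drawer, level the stand and keep the spirit level pressed

### The job

The coffee grinder goes back on its stand, so shut the stand's loaded drawer fully first, then lay the blue spirit level right way up along the middle of the stand's bare top, front to back, and turn the knob of the levelling foot behind the stand until the bubble rests between the two black lines. Finish while pressing the level firmly down on the top (a good 10 N) with the bubble still between the lines: keep pressing, do not let go. Leave the other things on the counter where they are.

Things in the scene. Friction and masses are not known exactly. Their poses are not given: they have to be found in the camera images.
- stand: Metal box of the grinder stand, 200 wide (its x), 280 deep (its y), bare flat top; cannot slide. Front (dark wood drawer front, bar handle) to its +y, levelling foot behind at -y. It tilts a little about its x as the foot is turned; at the start the foot end is 2 to 4 mm low. Origin: on the tilt axis, between the fixed front feet, 20 mm inside the front, 22 mm above the counter.
- shelf_mid (a point): Middle of the stand's top face, 105 mm above the counter when level. Axes as stand: y to the drawer front, z out of the top.
- drawer (a joint): How far the loaded drawer is open, m: 0 fully shut, 0.05 to 0.09 at the start. It slides out along the stand's +y; it runs stiffly (about 2 N) and stops dead when shut.
- drawer_handle (a point): Middle of the drawer's bar handle: a dark round bar 110 mm long along the stand's x, 10 mm thick, 66 mm above the counter, standing 28 mm out from the wood front (to the bar's middle).
- knob_grip (a point): Point on the upright axis of the levelling foot's black knurled knob (red cap), 40 diameter, 62 to 92 mm above the counter, this point at 77; 60 mm behind the stand's rear wall, over a bracket 50 mm high. Clockwise from above raises the stand's foot end: 1 rad lifts it 1.27 mm (slope 0.004 rad). It needs 0.1 N m, stays at one height and where left; level is 1.5 to 2.8 rad from the start.
- level: Blue spirit level, 250 long (its x), 24 wide (its y), 48 high, 0.24 kg. Origin: middle of the underside; z up. It starts on the counter, right way up. Sides solid up to 36 mm; above, a 74 mm long cut-out in the middle of the top edge holds the green vial; the top edge beside it (37 to 125 mm from the middle) is solid and may be pressed on.
- bubble (a joint): Offset of the white bubble from the vial's middle along the level's +x, m: 0 centred, between the black lines within 0.002 either way (lines 18 mm apart inside, bubble 14 long). It drifts to the higher end, 0.7 mm per milliradian, so 2.8 mm per radian of the knob, and takes about 1 s to come to rest.
- tamper: Steel coffee tamper with dark wood grip, standing, 58 diameter, 78 high; bystander. Origin: middle of the underside.
- cup: White cup, 62 diameter, 58 high; bystander. Origin: middle of the underside.
- jug: Steel milk jug, 72 diameter, 95 high; bystander. Origin: middle of the underside.
- jar: Amber jar with brass lid, 72 diameter, 100 high; bystander. Origin: middle of the underside.
- syrup: Green bottle, 64 diameter, 200 high; bystander. Origin: middle of the underside.
- sugar: Blue sugar bowl, 96 diameter, 50 high; bystander. Origin: middle of the underside.
- portafilter: Portafilter lying on the counter, steel basket 68 diameter, 34 high, black handle to its -x, 210 long in all; bystander. Origin: under the middle of the basket.

How it is judged:
By the outcome, as a careful person would: the job done as asked, in the order asked, and still so for the second after the job is handed in, while the arm keeps its last pose, push and grip.
It also fails if it takes over 72 s, if anything falls off the work surface, if the arm or the gripper's body presses on something with over 40 N, if the wrist force passes 120 N, or if a joint passes its speed limit or range.

### The arm

A 6-joint arm with a two-finger parallel gripper is mounted at the origin on the work surface. World frame = base frame: x ahead of the robot, y to its left, z up, the work surface at z = 0. Lengths are in m, angles in rad, forces in N, time in s.
With the tool pointing down it reaches from about 0.275 to 0.825 m from the base axis. Payload 4.9 kg.
Tool frame: the origin (TCP) lies on the centre line of the jaws, within the pads' length; the fingertips stand ctrl.tcp_to_tips ahead of it and the grasp point (between the pads) lies 2 mm behind it (ctrl.tcp_to_tips is the distance from the TCP to the fingertips, in m); z points along the fingers, y is the line along which they close (so a half turn about z gives the same grasp; the last joint's range is limited). The gripper opens to 85 mm and grips with 20 to 120 N. Pads are 22 mm wide; open, the fingers measure 114 mm over their backs; the gripper's body (76 mm by 85 mm) begins 54 mm behind the grasp point. The pads swing forward as they close: fully open they stand 13 mm farther back than shut.
Start: joints at [1.161, 0.326, -0.193, 1.052, 0, 1.437], TCP at [0.15, 0.529, 0.222] pointing down, gripper open.
Joint ranges: [-2.65, 2.65], [-0.97, 1.79], [-1.3, 1.35], [-1.93, 2.1], [-1.47, 1.37], [-3.14, 3.14]. Speed limits (rad/s): [2.57, 2.57, 3.14, 3.14, 3.14, 3.14].

### API

Orientations are given as a unit quaternion [x, y, z, w].
In Python, from plant import ctrl gives the robot as it stands.
- The arm moves only by the tool play_rows, never from a script. Its argument "commands" is a list of rows, each an object with "translation": the shift along the tool's x, y, z normalised to -1 to 1, where 1 is 25 cm, a list of three; "rotation": the turn, a rotation vector about the tool's x, y, z normalised to -1 to 1, where 1 is pi rad, a list of three; "fingers": the closure, from -1 (fully open) to 1 (shut), so that 0 is half open. A call has exactly 8 rows; each row is the pose to reach, as a shift and turn from the pose commanded when the call began, along the tool's axes at that moment, turning the shorter way round; what a row does not reach only later rows make up. A row lasts 1/10 s, in which the tool goes at most 50 mm and 8.59 degrees, less where a joint would pass 70% of its speed; a pose out of reach is approached as far as the arm can. A call with a number of a shift or a turn outside -1 to 1 is refused whole. A call with a gripper value outside its range is refused whole. The fingers move at their own pace and stop on an object; the grip force is fixed at half the most. Time passes only in rows, so rows that repeat a pose let the fingers close, or fill a call up. It gives the time, the measured TCP pose, the force, the opening and the grip force at its end, in the units of the state.
- ctrl.sense(): the state, without advancing time (a new reading comes with each control period).
- ctrl.camera(name): name is "scene" or "top"; returns a dict with "image" (400x640x3 uint8, red, green, blue), "intrinsics" (3x3 intrinsics, pixels), "R" (3x3) and "t" (3): a world point X has camera coordinates R X + t. Camera axes: x right, y down, z forward; pixel columns grow to the right and rows downward; lengths in m; the calibration is good to about 2 mm. A picture is of the moment at which its call begins. There is no depth.
- ctrl.sign_off(): hands the job in; it is judged then, once.
The state is a dict: "clock": time; "joints": joint angles; "qvel": joint speeds; "joint_efforts": joint torques, N m; "tcp_pos": TCP position; "tcp_rot": TCP orientation; "wrist_force": force on the tool from outside, world axes, zero at the start; "wrist_torque": the same for the moment, N m; "grip_width": finger opening in m; "grasp_force": force on a finger pad.
Only numpy, scipy, OpenCV 4.12 (cv2) and the standard library are available. Lean on these libraries where they do the work, as an engineer would, in place of code of your own. Each camera call takes 0.05 s, during which the arm holds its last target. There are 200 camera calls.

## Working session

There is one attempt and no reset: what is moved stays moved. The work goes in short steps, Python scripts to look and compute and a tool call to move; the robot and the scene stay as the last step left them, time stands still between calls to the robot, and variables do not carry over. Pictures are saved under pics/ and viewed, at most 12 in all, crops included, and the job is handed in when it is done.

Besides the shell and the picture viewer there is one more tool, called after ">>>" by a JSON object that holds its "api" and its "payload", one argument or row to a line. play_rows: Moves the arm, as the interface text tells. Its arguments: {"type":"object","properties":{"commands":{"type":"array"}},"required":["commands"]}

```bash
mkdir -p pics; python3 - <<'E'
from plant import ctrl
import cv2,numpy as np
print(ctrl.tcp_to_tips, ctrl.sense())
for n in("scene","top"):
    c=ctrl.camera(n); cv2.imwrite(f"pics/{n}0.png",c["image"][:,:,::-1]); print(n,c["intrinsics"],c["R"],c["t"],-c["R"].T@c["t"])
E
```

```text
0.017 {'clock': 0.0, 'joints': array([ 1.16080138e+00,  3.26945954e-01, -1.93594855e-01,  1.05201675e+00,
        1.79022632e-05,  1.43658192e+00]), 'qvel': array([ 0.00058767,  0.00328457, -0.00042683, -0.0006706 , -0.00111387,
        0.00023154]), 'joint_efforts': array([ 8.07778415e-04, -4.43395865e+01,  2.62444389e+01,  1.52518559e-02,
       -6.52376048e-05, -3.11047486e-06]), 'tcp_pos': array([0.14950954, 0.52865463, 0.22109657]), 'tcp_rot': array([ 1.37453667e-01,  9.90507806e-01, -8.45811261e-04, -2.45295822e-04]), 'wrist_force': array([-0.33734907, -0.46564265,  0.08826481]), 'wrist_torque': array([-0.02068003, -0.00501734, -0.0320762 ]), 'grasp_force': 0.0, 'grip_width': 0.0856273407654459}
scene [[460.99150259   0.         320.78406142]
 [  0.         460.99150259 196.05037531]
 [  0.           0.           1.        ]] [[-0.05682677  0.99831463  0.01177385]
 [ 0.54564424  0.04093109 -0.83701673]
 [-0.83608797 -0.04114062 -0.5470506 ]] [ 0.00542196 -0.24781497  1.7364887 ] [1.58738423 0.07617074 0.74245808]
top [[373.422469     0.         315.13060961]
 [  0.         373.422469   201.96421903]
 [  0.           0.           1.        ]] [[ 0.01573664 -0.99975239 -0.01573254]
 [-0.99423559 -0.01397698 -0.10630256]
 [ 0.10605635  0.01731469 -0.99420936]] [0.0377327  0.59387067 1.0695528 ] [0.47642071 0.02750489 1.12708301]
```

View pics/scene0.png

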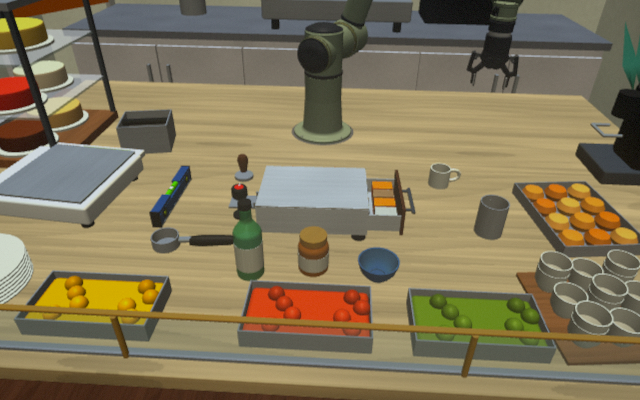

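View pics/top0.png

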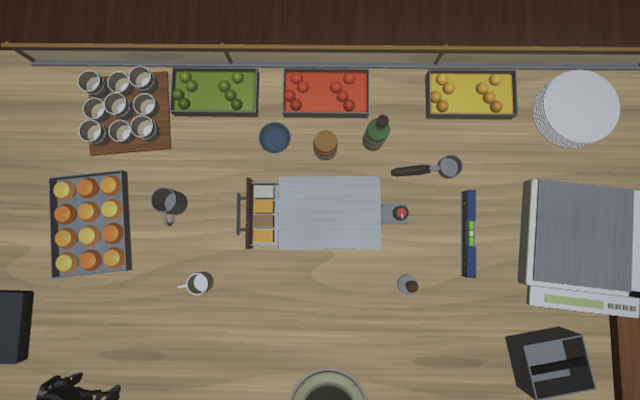

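The top view shows the stand at u 278–382, v 176–249, with its drawer open to the left (handle at u≈240). The knob's red cap is at (401,213), the level at (470,234) along world x, and the tamper at (408,285). The cup is at (198,284) and the jug at (170,203).

```bash
cat > h.py <<'E'
from plant import ctrl
import cv2,numpy as np
from scipy.spatial.transform import Rotation as Ro
def ray(c,uv,z):
    K,R,t=c["intrinsics"],c["R"],c["t"]; o=-R.T@t; d=R.T@np.linalg.inv(K)@np.array([*uv,1.]); return o+d*(z-o[2])/d[2]
def proj(c,X):
    p=c["intrinsics"]@(c["R"]@np.array(X)+c["t"]); return p[:2]/p[2]
def blobs(m,a=30):
    n,l,s,ce=cv2.connectedComponentsWithStats(m.astype(np.uint8)); return [(l==i) for i in range(1,n) if s[i,4]>=a]
def rect(m):
    return cv2.minAreaRect(np.argwhere(m)[:,::-1].astype(np.float32))
def mv(target,yaw=None):
    s=ctrl.sense(); r=Ro.from_quat(s["tcp_rot"]); return r.inv().apply(np.array(target)-s["tcp_pos"])/.25
def cap(n):
    c=ctrl.camera(n); return c, cv2.cvtColor(c["image"],cv2.COLOR_RGB2HSV)
E
python3 - <<'E'
from h import *
c,h=cap("top")
H,S,V=[h[...,i].astype(int) for i in range(3)]
roi=lambda m,u0,u1,v0,v1:(lambda z:(z.__setitem__((slice(v0,v1),slice(u0,u1)),m[v0:v1,u0:u1]),z)[1])(np.zeros(m.shape,bool))
def show(name,m,z,a=20):
    for b in blobs(m,a):
        r=rect(b); print(name,b.sum(),np.round(r[0],1),np.round(r[1],1),round(r[2],1),[np.round(ray(c,p,z),4)[:2].tolist() for p in cv2.boxPoints(r)],np.round(ray(c,r[0],z)[:2],4))
print(h[200,330],h[240,350],h[215,240],h[213,401],h[200,471],h[205,390],h[150,330])
show("stand",roi((S<60)&(V>110),265,400,165,260),.104,500)
show("handle",roi(V<75,232,245,185,245),.066)
show("cap",roi(((H<8)|(H>172))&(S>120),390,415,200,225),.094)
show("level",roi((H>95)&(H<130)&(S>110),455,485,180,290),.048,50)
show("vial",roi((H>35)&(H<80)&(S>100),455,485,180,290),.042)
for n,uv,z in(("tamper",(410,286),.07),("cup",(199,284),.05),("jug",(172,201),.09)): print(n,ray(c,uv,z)[:2])
cv2.imwrite("pics/crop1.png",cv2.resize(c["image"][160:300,220:500,::-1],None,fx=2.8,fy=2.8,interpolation=cv2.INTER_CUBIC))
E
```

```text
[105  19 163] [106  20 170] [ 19  68 117] [  1 119 176] [111 122 111] [108  24 130] [ 18 109 103]
stand 8386 [332.  212.5] [ 73. 134.] 90.0 [[0.6562, 0.1859], [0.661, -0.1856], [0.4606, -0.184], [0.4548, 0.1799]] [ 0.5571 -0.0015]
handle 68 [238.4 210. ] [ 2.2 32.1] 2.6 [[0.5177, 0.2687], [0.6096, 0.268], [0.6094, 0.2617], [0.5175, 0.2625]] [0.5634 0.2652]
cap 54 [401.5 212. ] [7.8 7.8] 45.0 [[0.5619, -0.1786], [0.5774, -0.1939], [0.5623, -0.2089], [0.5469, -0.1936]] [ 0.5621 -0.1937]
level 198 [471. 206.] [28.  6.] 90.0 [[0.6268, -0.396], [0.627, -0.4132], [0.5459, -0.4109], [0.5456, -0.3937]] [ 0.5861 -0.4035]
level 211 [470.5 260.5] [29.  7.] 90.0 [[0.4713, -0.3889], [0.4716, -0.4087], [0.3901, -0.4063], [0.3898, -0.3866]] [ 0.4306 -0.3976]
vial 122 [470.5 233. ] [24.  5.] 90.0 [[0.5431, -0.396], [0.5433, -0.4104], [0.4744, -0.4084], [0.4742, -0.3941]] [ 0.5086 -0.4022]
tamper [ 0.3588422  -0.22051798]
cup [0.35170481 0.37334424]
jug [0.58411959 0.44799437]
```

View pics/crop1.png

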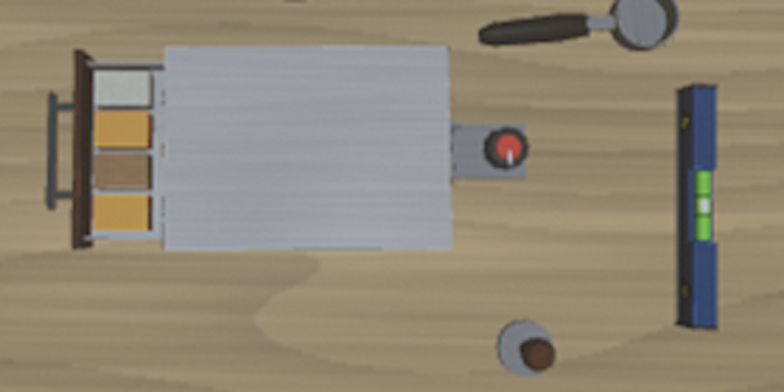

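The crop confirms it: stand centre is about (0.56, 0.005), the handle is at (0.563, 0.265) and the knob at (0.562, -0.194). The level's middle is near (0.509, -0.402). First move: square the tool up, close the fingers and head for the drawer handle.

>>> {"api": "play_rows", "payload": {
  "commands": [
    {"translation": [-0.915, -0.196, 0], "rotation": [0, 0, -0.088], "fingers": 1},
    {"translation": [-0.915, -0.196, 0], "rotation": [0, 0, -0.088], "fingers": 1},
    {"translation": [-0.915, -0.196, 0], "rotation": [0, 0, -0.088], "fingers": 1},
    {"translation": [-0.915, -0.196, 0], "rotation": [0, 0, -0.088], "fingers": 1},
    {"translation": [-0.915, -0.196, 0], "rotation": [0, 0, -0.088], "fingers": 1},
    {"translation": [-0.915, -0.196, 0], "rotation": [0, 0, -0.088], "fingers": 1},
    {"translation": [-0.915, -0.196, 0], "rotation": [0, 0, -0.088], "fingers": 1},
    {"translation": [-0.915, -0.196, 0], "rotation": [0, 0, -0.088], "fingers": 1}
  ]
}}

```text
clock: 0.95
tcp_pos: [0.3556, 0.42, 0.2216]
tcp_rot: [-0.001, 1.0, -0.0, -0.0]
wrist_force: [-0.3, 0.1, -0.4]
grip_width: -0.0002
grasp_force: 0.0
```

```bash
python3 - <<'E'
from h import *
s=ctrl.sense();print(s["tcp_pos"],Ro.from_quat(s["tcp_rot"]).as_matrix().round(3))
c,h=cap("top")
px=[(278.9,176.4),(380,176.4),(381.1,248.6),(278.6,248.6)]
for p in px: print(ray(c,p,.104)[:2].round(4))
E
```

```text
[0.3555644  0.41997461 0.22160536] [[-1.    -0.001 -0.001]
 [-0.001  1.    -0.   ]
 [ 0.001 -0.    -1.   ]]
[0.6556 0.1472]
[ 0.6592 -0.1331]
[ 0.4609 -0.1356]
[0.4564 0.1428]
```

>>> {"api": "play_rows", "payload": {
  "commands": [
    {"translation": [-0.825, -0.46, 0.2], "rotation": [0, 0, 0], "fingers": 1},
    {"translation": [-0.825, -0.46, 0.2], "rotation": [0, 0, 0], "fingers": 1},
    {"translation": [-0.825, -0.46, 0.2], "rotation": [0, 0, 0], "fingers": 1},
    {"translation": [-0.825, -0.46, 0.2], "rotation": [0, 0, 0], "fingers": 1},
    {"translation": [-0.825, -0.46, 0.3], "rotation": [0, 0, 0], "fingers": 1},
    {"translation": [-0.825, -0.46, 0.45], "rotation": [0, 0, 0], "fingers": 1},
    {"translation": [-0.825, -0.46, 0.606], "rotation": [0, 0, 0], "fingers": 1},
    {"translation": [-0.825, -0.46, 0.606], "rotation": [0, 0, 0], "fingers": 1}
  ]
}}

```text
clock: 1.8
tcp_pos: [0.5576, 0.304, 0.0646]
tcp_rot: [-0.001, 1.0, -0.002, -0.005]
wrist_force: [-1.9, 0.1, 0.0]
grip_width: 0.0005
grasp_force: 0.0
```

>>> {"api": "play_rows", "payload": {
  "commands": [
    {"translation": [0, -0.08, 0], "rotation": [0, 0, 0], "fingers": 1},
    {"translation": [0, -0.12, 0], "rotation": [0, 0, 0], "fingers": 1},
    {"translation": [0, -0.16, 0], "rotation": [0, 0, 0], "fingers": 1},
    {"translation": [0, -0.2, 0], "rotation": [0, 0, 0], "fingers": 1},
    {"translation": [0, -0.24, 0], "rotation": [0, 0, 0], "fingers": 1},
    {"translation": [0, -0.28, 0], "rotation": [0, 0, 0], "fingers": 1},
    {"translation": [0, -0.32, 0], "rotation": [0, 0, 0], "fingers": 1},
    {"translation": [0, -0.32, 0], "rotation": [0, 0, 0], "fingers": 1}
  ]
}}

```text
clock: 2.6
tcp_pos: [0.5628, 0.2232, 0.0703]
tcp_rot: [0.001, 1.0, -0.001, -0.0]
wrist_force: [0.3, -0.7, -1.1]
grip_width: -0.0002
grasp_force: 0.0
```

>>> {"api": "play_rows", "payload": {
  "commands": [
    {"translation": [0, -0.02, 0], "rotation": [0, 0, 0], "fingers": 1},
    {"translation": [0, -0.03, 0], "rotation": [0, 0, 0], "fingers": 1},
    {"translation": [0, -0.04, 0], "rotation": [0, 0, 0], "fingers": 1},
    {"translation": [0, -0.05, 0], "rotation": [0, 0, 0], "fingers": 1},
    {"translation": [0, -0.06, 0], "rotation": [0, 0, 0], "fingers": 1},
    {"translation": [0, -0.07, 0], "rotation": [0, 0, 0], "fingers": 1},
    {"translation": [0, -0.08, 0], "rotation": [0, 0, 0], "fingers": 1},
    {"translation": [0, -0.08, 0], "rotation": [0, 0, 0], "fingers": 1}
  ]
}}

```text
clock: 3.4
tcp_pos: [0.5629, 0.2043, 0.0704]
tcp_rot: [-0.0, 1.0, -0.0, -0.0]
wrist_force: [-0.3, 0.1, 0.1]
grip_width: 0.0002
grasp_force: 0.0
```

```bash
python3 - <<'E'
from h import *
c,h=cap("scene")
cv2.imwrite("pics/d1.png",cv2.resize(c["image"][140:260,220:440,::-1],None,fx=3,fy=3,interpolation=cv2.INTER_CUBIC))
E
```

```text
(no output)
```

View pics/d1.png

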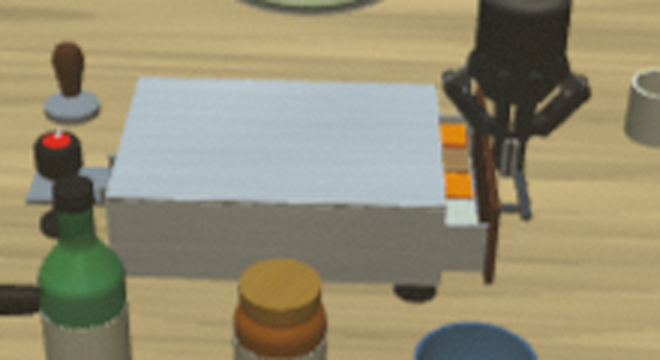

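The scene crop shows the drawer still open by roughly 40 mm (wood at u≈487, stand edge at u≈442). The fingers are at (510,155), near the bar. I'll check this from the top camera.

```bash
python3 - <<'E'
from h import *
c,h=cap("top")
print(proj(c,[.563,.204,.054]),proj(c,[.563,.2,.066]),proj(c,[.56,.146,.1]))
cv2.imwrite("pics/d2.png",cv2.resize(c["image"][165:265,215:300,::-1],None,fx=6,fy=6,interpolation=cv2.INTER_CUBIC))
E
```

```text
[260.38359788 210.79687115] [261.10130413 210.46936707] [278.58917269 210.80283479]
```

View pics/d2.png

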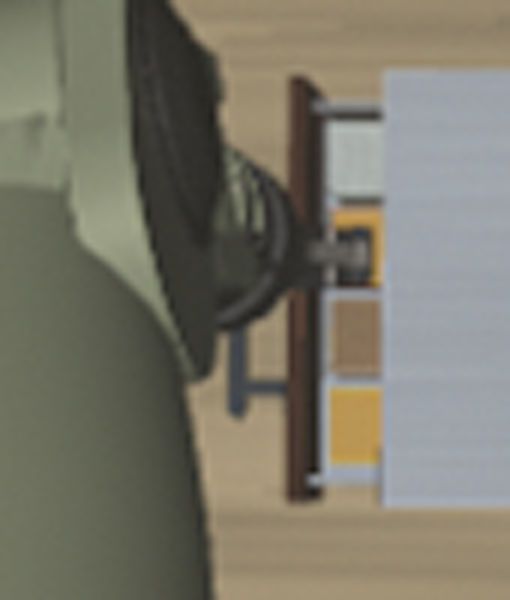

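```bash
python3 - <<'E'
from h import *
c,h=cap("scene")
f=lambda X:((proj(c,X)-[220,140])*3).round(0)
for X in([.563,.204,.053],[.563,.204,.0704],[.563,.222,.066],[.618,.222,.066],[.508,.222,.066],[.658,.147,.105],[.658,.19,.1]): print(X,f(X))
print(ctrl.sense()["tcp_pos"],ctrl.sense()["joints"])
t,_=cap("top"); print(ray(t,(215+237/6,165+390/6),.066),ray(t,(215+290/6,165+490/6),.1),ray(t,(215+320/6,165+490/6),.1))
cv2.imwrite("pics/d3.png",cv2.resize(c["image"][165:225,350:420,::-1],None,fx=8,fy=8,interpolation=cv2.INTER_CUBIC))
E
```

```text
[0.563, 0.204, 0.053] [502. 194.]
[0.563, 0.204, 0.0704] [504. 178.]
[0.563, 0.222, 0.066] [524. 183.]
[0.618, 0.222, 0.066] [529. 219.]
[0.508, 0.222, 0.066] [520. 150.]
[0.658, 0.147, 0.105] [445. 204.]
[0.658, 0.19, 0.1] [498. 212.]
[0.5630444  0.20463236 0.07048819] [ 2.25735726e-01  5.50426318e-01 -2.56935927e-01  7.63342857e-01
 -5.80792806e-04  2.25332910e-01]
[0.50705061 0.21707249 0.066     ] [0.46093754 0.1852513  0.1       ] [0.46115613 0.17153725 0.1       ]
```

View pics/d3.png

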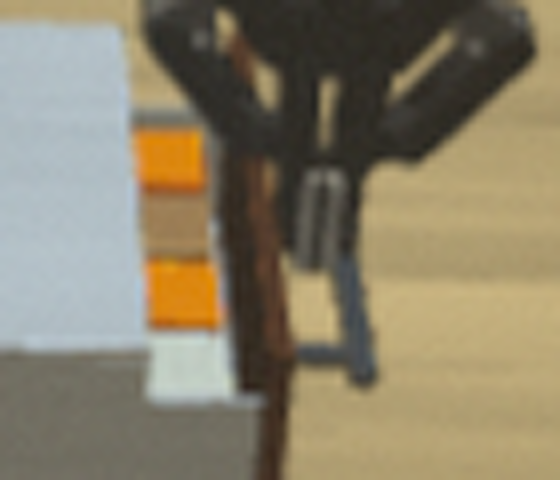

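The fingers rode over the bar and are now pushing on the wood. I'll back out, turn the jaws to lie along x and go lower, so they push the bar from outside.

>>> {"api": "play_rows", "payload": {
  "commands": [
    {"translation": [0, 0.01, -0.16], "rotation": [0, 0, 0], "fingers": 1},
    {"translation": [0, 0.01, -0.32], "rotation": [0, 0, 0], "fingers": 1},
    {"translation": [0, 0.28, -0.32], "rotation": [0, 0, 0.5], "fingers": 1},
    {"translation": [0, 0.28, -0.32], "rotation": [0, 0, 0.5], "fingers": 1},
    {"translation": [0, 0.28, -0.32], "rotation": [0, 0, 0.5], "fingers": 1},
    {"translation": [0, 0.28, -0.32], "rotation": [0, 0, 0.5], "fingers": 1},
    {"translation": [0, 0.28, -0.32], "rotation": [0, 0, 0.5], "fingers": 1},
    {"translation": [0, 0.28, -0.32], "rotation": [0, 0, 0.5], "fingers": 1}
  ]
}}

```text
clock: 4.4
tcp_pos: [0.5628, 0.275, 0.1504]
tcp_rot: [0.434, 0.901, -0.0, 0.0]
wrist_force: [0.3, 0.2, -0.7]
grip_width: -0.0001
grasp_force: 0.0
```

```bash
python3 - <<'E'
from h import *
s=ctrl.sense();print(s["tcp_pos"],s["joints"].round(2),Ro.from_quat(s["tcp_rot"]).as_matrix().round(3))
E
```

```text
[0.56281184 0.27498355 0.15039478] [ 0.34  0.52 -0.08  0.97 -0.    1.24] [[-0.623  0.783  0.   ]
 [ 0.783  0.623 -0.   ]
 [-0.    -0.    -1.   ]]
```

>>> {"api": "play_rows", "payload": {
  "commands": [
    {"translation": [0, 0, 0], "rotation": [0, 0, 0.214], "fingers": 1},
    {"translation": [0, 0, 0], "rotation": [0, 0, 0.214], "fingers": 1},
    {"translation": [0, 0, 0], "rotation": [0, 0, 0.214], "fingers": 1},
    {"translation": [0, 0, 0.1], "rotation": [0, 0, 0.214], "fingers": 1},
    {"translation": [0, 0, 0.2], "rotation": [0, 0, 0.214], "fingers": 1},
    {"translation": [0, 0, 0.3], "rotation": [0, 0, 0.214], "fingers": 1},
    {"translation": [0, 0, 0.392], "rotation": [0, 0, 0.214], "fingers": 1},
    {"translation": [0, 0, 0.392], "rotation": [0, 0, 0.214], "fingers": 1}
  ]
}}

```text
clock: 5.2
tcp_pos: [0.5602, 0.2739, 0.0491]
tcp_rot: [0.705, 0.709, -0.003, -0.001]
wrist_force: [-0.7, -0.1, -0.4]
grip_width: 0.0001
grasp_force: 0.0
```

```bash
python3 - <<'E'
from h import *
s=ctrl.sense();print(s["tcp_pos"],s["wrist_force"],s["joints"].round(2),Ro.from_quat(s["tcp_rot"]).as_matrix().round(3))
c,h=cap("scene")
print((proj(c,[.563,.275,.035])-[350,150])*8)
cv2.imwrite("pics/d4.png",cv2.resize(c["image"][150:225,350:440,::-1],None,fx=8,fy=8,interpolation=cv2.INTER_CUBIC))
E
```

```text
[0.56018863 0.27388293 0.04912408] [-0.68427539 -0.08303917 -0.39037599] [ 0.34  0.62 -0.2   0.76 -0.    1.9 ] [[-0.006  1.    -0.006]
 [ 1.     0.005 -0.002]
 [-0.002 -0.006 -1.   ]]
[507.78459289 491.83018327]
```

View pics/d4.png

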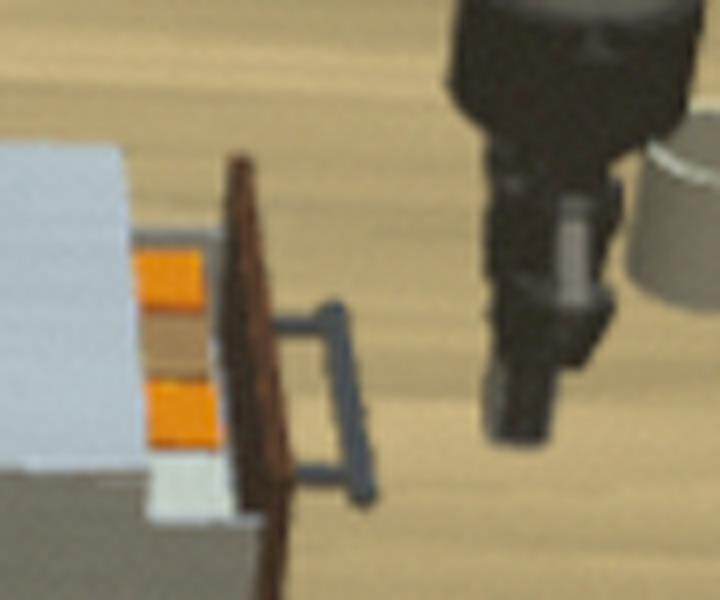

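The picture shows the fingertip at (518,445), outside the bar at (350,400) and overlapping it in height. Now I'll push slowly in -y.

>>> {"api": "play_rows", "payload": {
  "commands": [
    {"translation": [-0.1, 0, 0], "rotation": [0, 0, 0], "fingers": 1},
    {"translation": [-0.14, 0, 0], "rotation": [0, 0, 0], "fingers": 1},
    {"translation": [-0.17, 0, 0], "rotation": [0, 0, 0], "fingers": 1},
    {"translation": [-0.2, 0, 0], "rotation": [0, 0, 0], "fingers": 1},
    {"translation": [-0.22, 0, 0], "rotation": [0, 0, 0], "fingers": 1},
    {"translation": [-0.24, 0, 0], "rotation": [0, 0, 0], "fingers": 1},
    {"translation": [-0.26, 0, 0], "rotation": [0, 0, 0], "fingers": 1},
    {"translation": [-0.28, 0, 0], "rotation": [0, 0, 0], "fingers": 1}
  ]
}}

```text
clock: 6.05
tcp_pos: [0.5634, 0.2048, 0.0525]
tcp_rot: [0.705, 0.709, 0.0, 0.0]
wrist_force: [0.3, 1.2, 1.6]
grip_width: 0.0004
grasp_force: 0.9
```

>>> {"api": "play_rows", "payload": {
  "commands": [
    {"translation": [-0.01, 0, 0], "rotation": [0, 0, 0], "fingers": 1},
    {"translation": [-0.02, 0, 0], "rotation": [0, 0, 0], "fingers": 1},
    {"translation": [-0.03, 0, 0], "rotation": [0, 0, 0], "fingers": 1},
    {"translation": [-0.035, 0, 0], "rotation": [0, 0, 0], "fingers": 1},
    {"translation": [-0.04, 0, 0], "rotation": [0, 0, 0], "fingers": 1},
    {"translation": [-0.045, 0, 0], "rotation": [0, 0, 0], "fingers": 1},
    {"translation": [-0.05, 0, 0], "rotation": [0, 0, 0], "fingers": 1},
    {"translation": [-0.055, 0, 0], "rotation": [0, 0, 0], "fingers": 1}
  ]
}}

```text
clock: 6.85
tcp_pos: [0.5633, 0.1978, 0.0525]
tcp_rot: [0.704, 0.71, 0.005, -0.005]
wrist_force: [0.3, 21.7, -1.8]
grip_width: -0.0005
grasp_force: 10.6
```

The drawer stopped dead at 22 N. I'll back off, rise, swing the jaws back and head for the level.

>>> {"api": "play_rows", "payload": {
  "commands": [
    {"translation": [0.1, 0, 0], "rotation": [0, 0, 0], "fingers": 1},
    {"translation": [0.1, 0, -0.2], "rotation": [0, 0, 0], "fingers": 1},
    {"translation": [0.1, 0, -0.4], "rotation": [0, 0, -0.5], "fingers": -1},
    {"translation": [0, 0, -0.55], "rotation": [0, 0, -0.5], "fingers": -1},
    {"translation": [-0.2, 0.05, -0.55], "rotation": [0, 0, -0.5], "fingers": -1},
    {"translation": [-0.4, 0.08, -0.55], "rotation": [0, 0, -0.5], "fingers": -1},
    {"translation": [-0.6, 0.08, -0.55], "rotation": [0, 0, -0.5], "fingers": -1},
    {"translation": [-0.8, 0.08, -0.55], "rotation": [0, 0, -0.5], "fingers": -1}
  ]
}}

```text
clock: 7.65
tcp_pos: [0.5838, 0.0042, 0.1896]
tcp_rot: [0.342, 0.94, -0.001, -0.0]
wrist_force: [0.6, -1.0, 1.1]
grip_width: 0.0848
grasp_force: 0.0
```

```bash
python3 - <<'E'
from h import *
s=ctrl.sense();print(s["tcp_pos"],s["joints"].round(2),Ro.from_quat(s["tcp_rot"]).as_matrix().round(3),mv([.509,-.402,.2]))
c,h=cap("top")
H,S,V=[h[...,i].astype(int) for i in range(3)]
m=np.zeros(H.shape,bool); m[185:240,232:262]=(V<75)[185:240,232:262]
row=c["image"][225,232:290].astype(int).sum(1); print(row)
row=c["image"][195,232:290].astype(int).sum(1); print(row)
E
```

```text
[0.58379932 0.00417953 0.18961353] [-0.12  0.41 -0.15  1.01 -0.    0.58] [[-0.766  0.643 -0.001]
 [ 0.643  0.766 -0.001]
 [ 0.    -0.001 -1.   ]] [-0.81532141 -1.43688292 -0.03965421]
[405 405 407 408 404 407 407 405 405 405 406 400 403 402 399 402 403 402
 401 402 398 400 398 401 400 398 397 399 398 399 395 398 399 353 218 220
 240 326 401 394 393 392 399 354 208 165 348 505 486 485 488 485 488 487
 485 481 484 485]
[396 395 392 397 395 391 392 392 390 390 387 393 387 388 387 390 385 387
 387 382 386 384 387 386 385 382 384 386 382 385 382 382 388 346 235 217
 229 309 398 395 392 390 395 363 251 177 293 456 497 495 495 493 494 492
 495 495 493 498]
```

Drawer confirmed shut: the wood at u≈276 is flush with the stand's edge. On to the level.

>>> {"api": "play_rows", "payload": {
  "commands": [
    {"translation": [-0.46, -0.9, 0], "rotation": [0, 0, -0.21], "fingers": -1},
    {"translation": [-0.46, -0.9, 0], "rotation": [0, 0, -0.21], "fingers": -1},
    {"translation": [-0.46, -0.9, 0], "rotation": [0, 0, -0.21], "fingers": -1},
    {"translation": [-0.46, -0.9, 0], "rotation": [0, 0, -0.21], "fingers": -1},
    {"translation": [-0.46, -0.9, 0], "rotation": [0, 0, -0.21], "fingers": -1},
    {"translation": [-0.46, -0.9, 0], "rotation": [0, 0, -0.21], "fingers": -1},
    {"translation": [-0.46, -0.9, 0], "rotation": [0, 0, -0.21], "fingers": -1},
    {"translation": [-0.46, -0.9, 0], "rotation": [0, 0, -0.21], "fingers": -1}
  ]
}}

```text
clock: 8.5
tcp_pos: [0.5261, -0.239, 0.1895]
tcp_rot: [0.023, 1.0, 0.001, -0.0]
wrist_force: [0.4, -0.6, -0.6]
grip_width: 0.0856
grasp_force: 0.0
```

```bash
python3 - <<'E'
from h import *
s=ctrl.sense();print(s["tcp_pos"],s["joints"].round(2),Ro.from_quat(s["tcp_rot"]).as_matrix().round(3),mv([.509,-.402,.1]))
c,h=cap("scene")
H,S,V=[h[...,i].astype(int) for i in range(3)]
m=np.zeros(H.shape,bool); m[160:230,145:200]=((H>35)&(H<80)&(S>100))[160:230,145:200]
for b in blobs(m,4): print(b.sum(),rect(b)[0],ray(c,rect(b)[0],.042)[:2])
m[160:230,145:200]=((H>100)&(H<130)&(S>100))[160:230,145:200]
for b in blobs(m,20): print(b.sum(),[ray(c,p,.048)[:2].round(3) for p in cv2.boxPoints(rect(b))])
E
```

```text
[ 0.52605344 -0.23899289  0.18951229] [-0.55  0.4  -0.17  1.    0.   -0.51] [[-0.999  0.046 -0.001]
 [ 0.046  0.999  0.001]
 [ 0.001  0.001 -1.   ]] [ 0.0379274  -0.654826    0.35743227]
78 (171.7307586669922, 187.65382385253906) [ 0.50500384 -0.40073852]
120 [array([ 0.471, -0.409]), array([ 0.376, -0.408]), array([ 0.397, -0.384]), array([ 0.49 , -0.387])]
192 [array([ 0.622, -0.421]), array([ 0.47 , -0.398]), array([ 0.5 , -0.37]), array([ 0.647, -0.395])]
```

>>> {"api": "play_rows", "payload": {
  "commands": [
    {"translation": [0.04, -0.655, 0], "rotation": [0, 0, 0], "fingers": -1},
    {"translation": [0.04, -0.655, 0.1], "rotation": [0, 0, 0], "fingers": -1},
    {"translation": [0.04, -0.655, 0.2], "rotation": [0, 0, 0], "fingers": -1},
    {"translation": [0.04, -0.655, 0.3], "rotation": [0, 0, 0], "fingers": -1},
    {"translation": [0.04, -0.655, 0.4], "rotation": [0, 0, 0], "fingers": -1},
    {"translation": [0.04, -0.655, 0.5], "rotation": [0, 0, 0], "fingers": -1},
    {"translation": [0.04, -0.655, 0.58], "rotation": [0, 0, 0], "fingers": -1},
    {"translation": [0.04, -0.655, 0.638], "rotation": [0, 0, 0], "fingers": -1}
  ]
}}

```text
clock: 9.35
tcp_pos: [0.5095, -0.4003, 0.0286]
tcp_rot: [0.021, 1.0, 0.001, -0.001]
wrist_force: [0.1, -0.2, -0.4]
grip_width: 0.0854
grasp_force: 0.0
```

>>> {"api": "play_rows", "payload": {
  "commands": [
    {"translation": [0, 0, 0.02], "rotation": [0, 0, 0], "fingers": -1},
    {"translation": [0, 0, 0.036], "rotation": [0, 0, 0], "fingers": -1},
    {"translation": [0, 0, 0.036], "rotation": [0, 0, 0], "fingers": 1},
    {"translation": [0, 0, 0.036], "rotation": [0, 0, 0], "fingers": 1},
    {"translation": [0, 0, 0.036], "rotation": [0, 0, 0], "fingers": 1},
    {"translation": [0, 0, 0.036], "rotation": [0, 0, 0], "fingers": 1},
    {"translation": [0, 0, 0.036], "rotation": [0, 0, 0], "fingers": 1},
    {"translation": [0, 0, 0.036], "rotation": [0, 0, 0], "fingers": 1}
  ]
}}

```text
clock: 10.15
tcp_pos: [0.5095, -0.4031, 0.0223]
tcp_rot: [0.022, 1.0, -0.0, 0.0]
wrist_force: [-1.1, 1.6, 6.0]
grip_width: 0.0216
grasp_force: 58.9
```

```bash
python3 - <<'E'
from h import *
s=ctrl.sense();print(s["tcp_pos"],s["wrist_force"],s["wrist_torque"],Ro.from_quat(s["tcp_rot"]).as_matrix().round(3))
c,h=cap("scene")
cv2.imwrite("pics/g1.png",cv2.resize(c["image"][130:240,120:240,::-1],None,fx=5,fy=5,interpolation=cv2.INTER_CUBIC))
E
```

```text
[ 0.50949719 -0.40305749  0.02233681] [-1.05988527  1.58652279  6.04927108] [0.23950372 0.21314467 0.10881388] [[-0.999  0.044  0.001]
 [ 0.044  0.999 -0.001]
 [-0.001 -0.001 -1.   ]]
```

View pics/g1.png

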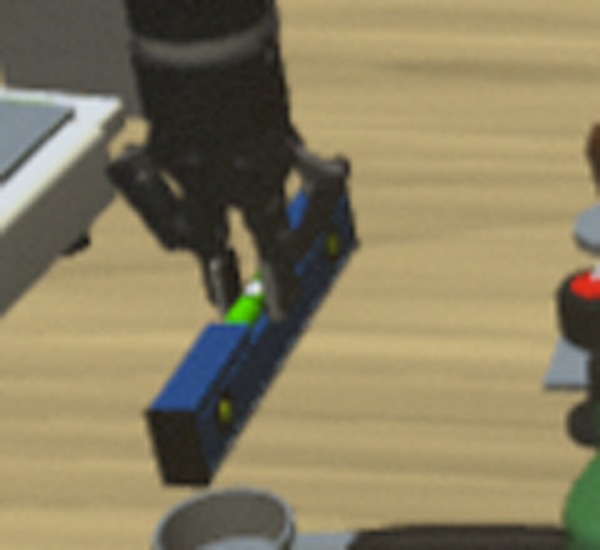

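The level is gripped square at its middle, and the jaws straddle the green vial at about (245,300). Lifting and swinging.

>>> {"api": "play_rows", "payload": {
  "commands": [
    {"translation": [0, 0, -0.1], "rotation": [0, 0, 0], "fingers": 1},
    {"translation": [0, 0, -0.25], "rotation": [0, 0, 0], "fingers": 1},
    {"translation": [0, 0, -0.4], "rotation": [0, 0, 0], "fingers": 1},
    {"translation": [0, 0.1, -0.55], "rotation": [0, 0, 0.04], "fingers": 1},
    {"translation": [0, 0.2, -0.64], "rotation": [0, 0, 0.08], "fingers": 1},
    {"translation": [-0.03, 0.3, -0.64], "rotation": [0, 0, 0.12], "fingers": 1},
    {"translation": [-0.06, 0.4, -0.64], "rotation": [0, 0, 0.16], "fingers": 1},
    {"translation": [-0.06, 0.5, -0.64], "rotation": [0, 0, 0.2], "fingers": 1}
  ]
}}

```text
clock: 11.0
tcp_pos: [0.5301, -0.2776, 0.1811]
tcp_rot: [0.333, 0.943, 0.0, 0.0]
wrist_force: [0.4, -0.6, -2.0]
grip_width: 0.0212
grasp_force: 59.5
```

```bash
python3 - <<'E'
from h import *
s=ctrl.sense();M=Ro.from_quat(s["tcp_rot"]).as_matrix();print(s["tcp_pos"],s["grip_width"],s["joints"].round(2),M.round(3),np.degrees(np.arctan2(M[1,0],M[0,0])))
c,h=cap("top"); S=h[...,1].astype(int);V=h[...,2].astype(int)
g=cv2.GaussianBlur(c["image"],(0,0),.7).astype(int); q=h[...,1].astype(int)
# sub-pixel edges of top face from saturation change
for cols in ([290,310,330,350,370],):
  for u in cols:
    col=q[150:275,u].astype(float); d=np.diff(col); a=d[:50].argmin(); b=70+d[70:].argmax()
    e=[150.5+a,150.5+b]; print(u,e,[ray(c,(u,v),.104)[:2].round(4) for v in e])
print(ray(c,(382,118),.2))
for v in (185,200,225,240):
    col=V[v,260:400].astype(float); print(v,np.abs(np.diff(col)).argsort()[-4:]+260.5)
print(mv([.559,.005,.18]))
E
```

```text
[ 0.53006965 -0.27756554  0.18105635] 0.021154289681370318 [-0.61  0.44 -0.12  1.    0.    0.07] [[-0.779  0.627  0.   ]
 [ 0.627  0.779  0.   ]
 [ 0.     0.    -1.   ]] 141.14981978245083
290 [np.float64(175.5), np.float64(249.5)] [array([0.6585, 0.1163]), array([0.4545, 0.1117])]
310 [np.float64(175.5), np.float64(249.5)] [array([0.6593, 0.0607]), array([0.4554, 0.0572])]
330 [np.float64(154.5), np.float64(249.5)] [array([0.7194, 0.0059]), array([0.4562, 0.0029])]
350 [np.float64(175.5), np.float64(249.5)] [array([ 0.6607, -0.0502]), array([ 0.4571, -0.0514])]
370 [np.float64(175.5), np.float64(248.5)] [array([ 0.6614, -0.1055]), array([ 0.4607, -0.1056])]
[ 0.79312119 -0.12356261  0.2       ]
185 [276.5 277.5 275.5 278.5]
200 [268.5 278.5 275.5 265.5]
225 [277.5 275.5 265.5 278.5]
240 [274.5 277.5 278.5 275.5]
[0.60604528 0.93992543 0.00800143]
```

>>> {"api": "play_rows", "payload": {
  "commands": [
    {"translation": [0.1, 0.16, 0], "rotation": [0, 0, 0.045], "fingers": 1},
    {"translation": [0.2, 0.31, 0], "rotation": [0, 0, 0.09], "fingers": 1},
    {"translation": [0.3, 0.47, 0], "rotation": [0, 0, 0.135], "fingers": 1},
    {"translation": [0.4, 0.62, 0], "rotation": [0, 0, 0.18], "fingers": 1},
    {"translation": [0.5, 0.78, 0], "rotation": [0, 0, 0.225], "fingers": 1},
    {"translation": [0.6, 0.94, 0], "rotation": [0, 0, 0.28], "fingers": 1},
    {"translation": [0.6, 0.94, 0], "rotation": [0, 0, 0.28], "fingers": 1},
    {"translation": [0.6, 0.94, 0], "rotation": [0, 0, 0.28], "fingers": 1}
  ]
}}

```text
clock: 11.85
tcp_pos: [0.5584, 0.0002, 0.1808]
tcp_rot: [0.699, 0.715, -0.0, -0.0]
wrist_force: [-0.1, 0.0, -2.6]
grip_width: 0.0215
grasp_force: 59.7
```

```bash
python3 - <<'E'
from h import *
s=ctrl.sense();M=Ro.from_quat(s["tcp_rot"]).as_matrix();print(s["tcp_pos"],s["grip_width"],s["joints"].round(2),M.round(4),np.degrees(np.arctan2(M[1,0],M[0,0])),mv([.558,.005,.127]))
c,h=cap("scene")
cv2.imwrite("pics/p1.png",cv2.resize(c["image"][80:260,200:440,::-1],None,fx=3,fy=3,interpolation=cv2.INTER_CUBIC))
E
```

```text
[5.58356830e-01 2.30518131e-04 1.80828356e-01] 0.02148951091927626 [-0.13  0.37 -0.23  0.97 -0.    1.42] [[-2.190e-02  9.998e-01 -1.200e-03]
 [ 9.998e-01  2.190e-02 -1.000e-04]
 [-1.000e-04 -1.200e-03 -1.000e+00]] 91.25499448523112 [ 0.0191186  -0.00074967  0.21531324]
```

View pics/p1.png

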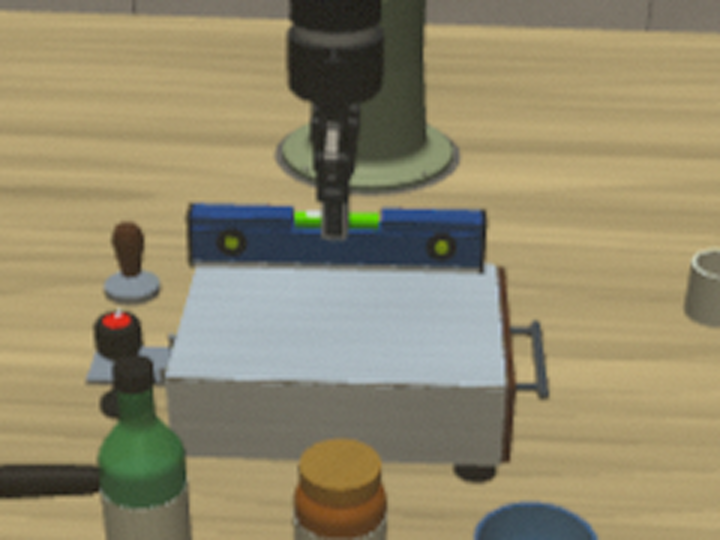

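The picture shows the drawer shut (wood flush at u≈503) and the level held horizontal above the stand, with the vial at (338,218). Lowering and releasing.

>>> {"api": "play_rows", "payload": {
  "commands": [
    {"translation": [0.019, 0, 0.08], "rotation": [0, 0, 0], "fingers": 1},
    {"translation": [0.019, 0, 0.15], "rotation": [0, 0, 0], "fingers": 1},
    {"translation": [0.019, 0, 0.18], "rotation": [0, 0, 0], "fingers": 1},
    {"translation": [0.019, 0, 0.195], "rotation": [0, 0, 0], "fingers": 1},
    {"translation": [0.019, 0, 0.205], "rotation": [0, 0, 0], "fingers": 1},
    {"translation": [0.019, 0, 0.21], "rotation": [0, 0, 0], "fingers": 1},
    {"translation": [0.019, 0, 0.214], "rotation": [0, 0, 0], "fingers": 1},
    {"translation": [0.019, 0, 0.216], "rotation": [0, 0, 0], "fingers": 1}
  ]
}}

```text
clock: 12.7
tcp_pos: [0.5591, 0.0034, 0.1278]
tcp_rot: [0.701, 0.714, 0.0, 0.0]
wrist_force: [-0.4, 0.5, -2.6]
grip_width: 0.0216
grasp_force: 59.6
```

>>> {"api": "play_rows", "payload": {
  "commands": [
    {"translation": [0, 0, 0.003], "rotation": [0, 0, 0], "fingers": 1},
    {"translation": [0, 0, 0.005], "rotation": [0, 0, 0], "fingers": 1},
    {"translation": [0, 0, 0.007], "rotation": [0, 0, 0], "fingers": 1},
    {"translation": [0, 0, 0.008], "rotation": [0, 0, 0], "fingers": 1},
    {"translation": [0, 0, 0.009], "rotation": [0, 0, 0], "fingers": 1},
    {"translation": [0, 0, 0.01], "rotation": [0, 0, 0], "fingers": 1},
    {"translation": [0, 0, 0.011], "rotation": [0, 0, 0], "fingers": 1},
    {"translation": [0, 0, 0.011], "rotation": [0, 0, 0], "fingers": 1}
  ]
}}

```text
clock: 13.5
tcp_pos: [0.5594, 0.0034, 0.1264]
tcp_rot: [0.701, 0.714, 0.001, 0.001]
wrist_force: [-2.7, 0.8, 8.9]
grip_width: 0.0209
grasp_force: 61.2
```

>>> {"api": "play_rows", "payload": {
  "commands": [
    {"translation": [0, 0, 0], "rotation": [0, 0, 0], "fingers": -1},
    {"translation": [0, 0, 0], "rotation": [0, 0, 0], "fingers": -1},
    {"translation": [0, 0, 0], "rotation": [0, 0, 0], "fingers": -1},
    {"translation": [0, 0, 0], "rotation": [0, 0, 0], "fingers": -1},
    {"translation": [0, 0, -0.15], "rotation": [0, 0, 0], "fingers": -1},
    {"translation": [0, 0, -0.3], "rotation": [0, 0, 0], "fingers": -1},
    {"translation": [0, 0, -0.3], "rotation": [0, 0, 0], "fingers": -1},
    {"translation": [0, 0, -0.3], "rotation": [0, 0, 0], "fingers": -1}
  ]
}}

```text
clock: 14.3
tcp_pos: [0.5595, 0.0033, 0.2003]
tcp_rot: [0.701, 0.714, 0.001, 0.001]
wrist_force: [-0.1, -0.5, -0.7]
grip_width: 0.0853
grasp_force: 0.0
```

```bash
cat >> h.py <<'E'
def bubble(c,h,z=.15,box=(170,280,200,340)):
    """green vial along image; white bubble inside; returns ray points (y) of vial ends & bubble"""
    H,S,V=[h[...,i].astype(int) for i in range(3)]
    v0,v1,u0,u1=box; g=np.zeros(H.shape,bool); g[v0:v1,u0:u1]=((H>35)&(H<80)&(S>100))[v0:v1,u0:u1]
    k=np.argwhere(cv2.morphologyEx(g.astype(np.uint8),cv2.MORPH_OPEN,np.ones((2,2)))>0)
    r0,c0=k.min(0); r1,c1=k.max(0); return g,(r0,r1,c0,c1)
E
python3 - <<'E'
from h import *
s=ctrl.sense();print(s["tcp_pos"],s["wrist_force"])
for n,b in(("scene",(130,230,240,400)),):
    c,h=cap(n); g,bb=bubble(c,h,box=b); print(n,bb); r0,r1,c0,c1=bb
    for r in range(r0,r1+1): print(r,[tuple(int(x) for x in h[r,u]) for u in range(c0-1,c1+2,1)][:0],''.join('g' if g[r,u] else ('k' if h[r,u,2]<60 else ('w' if h[r,u,1]<90 and h[r,u,2]>150 else '.')) for u in range(c0-3,c1+4)))
    print(h[(r0+r1)//2,c0-3:c1+4,1].tolist());print(h[(r0+r1)//2,c0-3:c1+4,2].tolist())
    for p in((c0,r0),(c1,r1)): print(ray(c,p,.147))
    im=cv2.resize(c["image"][130:230,250:390,::-1],None,fx=5,fy=5,interpolation=cv2.INTER_CUBIC); cv2.imwrite("pics/b1.png",im)
E
```

```text
[0.55945802 0.00333515 0.20031643] [-0.14953025 -0.45822556 -0.67484036]
scene (np.int64(171), np.int64(230), np.int64(241), np.int64(327))
171 [] w...k.k......www....w...ww.k..................................gggggggggggggwwwwgggggggggg....
172 [] ww.......w.....ww.w..w...w.k.................................gggggggggggggggggggggggggggg....
173 [] wwww..w.w......w.ww.w....w.k.................................gggggggggggggggggggggggggggg....
174 [] wwwwwww..ww....ww..w.....w.k..................................ggggggggggggggggggggggggggg....
175 [] wwwww.wwww......w.....w..w.k...........kkkk...........................................gg.....
176 [] wwwwww.w.w......w...w..w.w............kkkkkk.................................................
177 [] .ww.wwww.w..........w...ww...........kkkkkkkk................................................
178 [] ......................w.ww..........kkk..ggkkk...............................................
179 [] ..............w.......w.ww..k.......kkk.....kk...............................................
180 [] .............w..ww.w.w.wwww.k.......kkk....g
[... 5297 characters left out ...]
8, 26, 27, 26, 24, 28, 25, 27, 24, 27, 27, 26, 27, 27, 27, 26, 25, 27, 25, 25, 27, 29, 27, 24, 29, 28, 25, 25, 27, 24, 28, 27, 25, 24, 27, 27, 27, 26, 28, 25, 26, 28, 25, 28]
[60, 51, 52, 52, 51, 49, 51, 51, 54, 51, 52, 51, 83, 136, 146, 148, 150, 149, 176, 189, 192, 190, 190, 189, 189, 188, 189, 189, 190, 187, 188, 188, 187, 188, 187, 188, 188, 188, 190, 187, 187, 188, 187, 188, 190, 189, 189, 186, 187, 188, 189, 189, 189, 188, 191, 187, 189, 190, 189, 191, 187, 191, 188, 190, 189, 190, 187, 191, 190, 190, 191, 190, 190, 191, 193, 192, 190, 191, 191, 191, 192, 192, 190, 192, 191, 192, 193, 193, 190, 194, 193, 192, 192]
[ 0.57537099 -0.17939584  0.147     ]
[0.8078321  0.05203558 0.147     ]
```

View pics/b1.png

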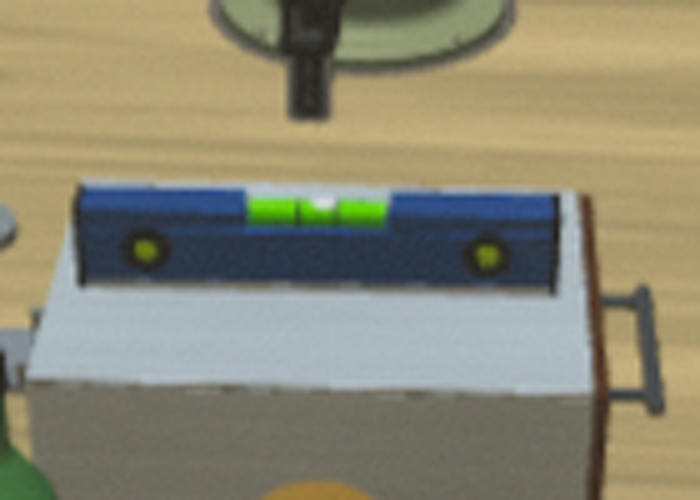

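The picture shows the level lying straight along the middle of the stand. The vial spans 247–387, the lines are at about 298 and 338, and the bubble is near 325 and still drifting to +y, as expected. Next is the knob, pre-rotated counter-clockwise.

>>> {"api": "play_rows", "payload": {
  "commands": [
    {"translation": [-0.2, 0, 0], "rotation": [0, 0, -0.306], "fingers": -0.4},
    {"translation": [-0.4, 0, 0], "rotation": [0, 0, -0.306], "fingers": -0.4},
    {"translation": [-0.6, 0, 0], "rotation": [0, 0, -0.306], "fingers": -0.4},
    {"translation": [-0.79, -0.007, 0], "rotation": [0, 0, -0.306], "fingers": -0.4},
    {"translation": [-0.79, -0.007, 0], "rotation": [0, 0, -0.306], "fingers": -0.4},
    {"translation": [-0.79, -0.007, 0], "rotation": [0, 0, -0.306], "fingers": -0.4},
    {"translation": [-0.79, -0.007, 0], "rotation": [0, 0, -0.306], "fingers": -0.4},
    {"translation": [-0.79, -0.007, 0], "rotation": [0, 0, -0.306], "fingers": -0.4}
  ]
}}

```text
clock: 15.15
tcp_pos: [0.5595, -0.1939, 0.1976]
tcp_rot: [0.292, 0.957, 0.0, -0.002]
wrist_force: [0.9, -0.2, -1.0]
grip_width: 0.0599
grasp_force: 0.0
```

```bash
cat > bub.py <<'E'
from h import *
def bub():
    "offset of bubble from vial middle toward +y, mm, from scene camera"
    c=ctrl.camera("scene"); im=c["image"]; y=[proj(c,[.559,.004+s,.15]) for s in(-.05,.05)]
    u0,u1=int(y[0][0]),int(y[1][0]); v0=int(y[0][1])-6; k=6
    p=cv2.resize(im[v0:v0+14,u0:u1],None,fx=k,fy=k,interpolation=cv2.INTER_CUBIC).astype(float)
    G=p[...,1]-p[...,2]; rows=np.where((G>80).sum(1)>.25*G.shape[1])[0]; r=slice(rows[0],rows[-1]+1)
    g=np.where((G[r]>80).any(0))[0]; mid=(g[0]+g[-1])/2; L=(g[-1]-g[0]+1)/74.
    w=p[r].min(2)[:,g[0]+12:g[-1]-12].max(0); x=np.arange(len(w))+g[0]+12
    w=np.clip(w-110,0,None); ctr=(w*x).sum()/w.sum(); lum=p[r].sum(2).mean(0)
    return round((ctr-mid)/L,2),round(L/k,3),[round((a-mid)/L,1) for a in x[[0,-1]]],[round((a-mid)/L,1) for a in(x[w>0][[0,-1]])],[int(a) for a in lum[g[0]:g[-1]:k]]
E
python3 - <<'E'
from bub import *
s=ctrl.sense();M=Ro.from_quat(s["tcp_rot"]).as_matrix();print(s["tcp_pos"],s["grip_width"],s["joints"].round(2),np.degrees(np.arctan2(M[1,0],M[0,0])),mv([.562,-.194,.077]))
print(bub())
c,h=cap("scene");H,S,V=[h[...,i].astype(int) for i in range(3)]
m=np.zeros(H.shape,bool); m[170:215,220:255]=(((H<8)|(H>172))&(S>120))[170:215,220:255]
for b in blobs(m,4): print(b.sum(),rect(b)[0],ray(c,rect(b)[0],.093)[:2])
E
```

```text
[ 0.55950226 -0.19388057  0.19762597] 0.059902115030261834 [-0.46  0.42 -0.11  1.04  0.    0.13] 146.08287651136683 [-0.01021276  0.00538988  0.48246935]
(np.float64(7.71), np.float64(0.372), [np.float64(-31.4), np.float64(30.9)], [np.float64(-8.1), np.float64(30.9)], [286, 296, 285, 290, 285, 284, 284, 285, 289, 279, 239, 286, 310, 366, 412, 418, 414, 388, 337, 310, 305, 304, 302, 303, 316, 320, 326, 344])
44 (238.5, 186.5) [ 0.56492066 -0.19271883]
```

Bubble reads about +4.2 mm (centroid of the white part; left line visible at -10), so roughly 1.5 rad is needed. Descending and gripping the knob.

>>> {"api": "play_rows", "payload": {
  "commands": [
    {"translation": [-0.012, 0.01, 0.15], "rotation": [0, 0, 0], "fingers": -0.4},
    {"translation": [-0.012, 0.01, 0.3], "rotation": [0, 0, 0], "fingers": -0.4},
    {"translation": [-0.012, 0.01, 0.42], "rotation": [0, 0, 0], "fingers": -0.4},
    {"translation": [-0.012, 0.01, 0.48], "rotation": [0, 0, 0], "fingers": -0.4},
    {"translation": [-0.012, 0.01, 0.48], "rotation": [0, 0, 0], "fingers": 1},
    {"translation": [-0.012, 0.01, 0.48], "rotation": [0, 0, 0], "fingers": 1},
    {"translation": [-0.012, 0.01, 0.48], "rotation": [0, 0, 0], "fingers": 1},
    {"translation": [-0.012, 0.01, 0.48], "rotation": [0, 0, 0], "fingers": 1}
  ]
}}

```text
clock: 16.05
tcp_pos: [0.562, -0.1941, 0.0788]
tcp_rot: [0.292, 0.956, -0.001, -0.002]
wrist_force: [-3.9, -3.7, -10.0]
grip_width: 0.0355
grasp_force: 60.8
```

```bash
cat >> bub.py <<'E'
def off():
    l=np.array(bub()[4][5:24],float)-300; x=np.arange(5,24); l=np.clip(l,0,None); l[14:]=np.where(l[14:]<30,0,l[14:])
    return round(((l*x).sum()/l.sum()-13.75)/.372,2), l.astype(int).tolist()
E
python3 - <<'E'
from bub import *
s=ctrl.sense();print(s["tcp_pos"],s["grip_width"],s["wrist_force"].round(1),s["wrist_torque"].round(2)); print(off())
E
```

```text
[ 0.5620364  -0.19407543  0.07878859] 0.03551191726896572 [ -3.9  -3.7 -10. ] [-0.61  0.7  -0.04]
(np.float64(3.99), [0, 0, 0, 0, 0, 0, 0, 13, 72, 119, 121, 120, 95, 43, 0, 0, 0, 0, 0])
```

>>> {"api": "play_rows", "payload": {
  "commands": [
    {"translation": [0, 0, 0], "rotation": [0, 0, 0.04], "fingers": 1},
    {"translation": [0, 0, 0], "rotation": [0, 0, 0.085], "fingers": 1},
    {"translation": [0, 0, 0], "rotation": [0, 0, 0.13], "fingers": 1},
    {"translation": [0, 0, 0], "rotation": [0, 0, 0.175], "fingers": 1},
    {"translation": [0, 0, 0], "rotation": [0, 0, 0.22], "fingers": 1},
    {"translation": [0, 0, 0], "rotation": [0, 0, 0.265], "fingers": 1},
    {"translation": [0, 0, 0], "rotation": [0, 0, 0.31], "fingers": 1},
    {"translation": [0, 0, 0], "rotation": [0, 0, 0.35], "fingers": 1}
  ]
}}

```text
clock: 16.9
tcp_pos: [0.5611, -0.1946, 0.0788]
tcp_rot: [0.751, 0.661, -0.003, -0.001]
wrist_force: [-7.0, -3.7, -7.4]
grip_width: 0.0356
grasp_force: 61.0
```

>>> {"api": "play_rows", "payload": {
  "commands": [
    {"translation": [0, 0, 0], "rotation": [0, 0, 0.04], "fingers": 1},
    {"translation": [0, 0, 0], "rotation": [0, 0, 0.08], "fingers": 1},
    {"translation": [0, 0, 0], "rotation": [0, 0, 0.12], "fingers": 1},
    {"translation": [0, 0, 0], "rotation": [0, 0, 0.12], "fingers": 1},
    {"translation": [0, 0, 0], "rotation": [0, 0, 0.12], "fingers": 1},
    {"translation": [0, 0, 0], "rotation": [0, 0, 0.12], "fingers": 1},
    {"translation": [0, 0, 0], "rotation": [0, 0, 0.12], "fingers": 1},
    {"translation": [0, 0, 0], "rotation": [0, 0, 0.12], "fingers": 1}
  ]
}}

```text
clock: 17.7
tcp_pos: [0.5607, -0.1945, 0.0788]
tcp_rot: [0.86, 0.511, -0.004, -0.001]
wrist_force: [-7.2, -3.9, -7.7]
grip_width: 0.0358
grasp_force: 61.1
```

```bash
python3 - <<'E'
from bub import *
s=ctrl.sense();M=Ro.from_quat(s["tcp_rot"]).as_matrix();print(s["tcp_pos"],s["grip_width"],s["wrist_force"].round(1),s["wrist_torque"].round(2),s["joints"].round(2),np.degrees(np.arctan2(M[1,0],M[0,0])));b=bub(); print(b); print(off())
E
```

```text
[ 0.56071568 -0.19447965  0.0787615 ] 0.03577445396027657 [-7.2 -3.9 -7.7] [-1.04  1.4  -0.06] [-0.46  0.54 -0.26  0.78 -0.01  1.61] 61.40652166849152
(np.float64(5.11), np.float64(0.369), [np.float64(-31.4), np.float64(30.9)], [np.float64(-7.9), np.float64(30.9)], [284, 287, 279, 283, 288, 287, 284, 287, 292, 251, 253, 310, 376, 411, 417, 422, 407, 308, 260, 290, 300, 305, 311, 315, 316, 314, 314, 363])
(np.float64(0.67), [0, 0, 0, 0, 0, 0, 16, 82, 113, 116, 121, 102, 0, 0, 0, 0, 0, 0, 0])
```

Both lines are now visible, with the bubble at +0.7 mm between them. One small further turn (0.2 rad), then let it settle.

>>> {"api": "play_rows", "payload": {
  "commands": [
    {"translation": [0, 0, 0], "rotation": [0, 0, 0.03], "fingers": 1},
    {"translation": [0, 0, 0], "rotation": [0, 0, 0.06], "fingers": 1},
    {"translation": [0, 0, 0], "rotation": [0, 0, 0.06], "fingers": 1},
    {"translation": [0, 0, 0], "rotation": [0, 0, 0.06], "fingers": 1},
    {"translation": [0, 0, 0], "rotation": [0, 0, 0.06], "fingers": 1},
    {"translation": [0, 0, 0], "rotation": [0, 0, 0.06], "fingers": 1},
    {"translation": [0, 0, 0], "rotation": [0, 0, 0.06], "fingers": 1},
    {"translation": [0, 0, 0], "rotation": [0, 0, 0.06], "fingers": 1}
  ]
}}

```text
clock: 18.6
tcp_pos: [0.5605, -0.1944, 0.0788]
tcp_rot: [0.904, 0.427, -0.004, -0.001]
wrist_force: [-7.8, -3.1, -6.1]
grip_width: 0.0355
grasp_force: 61.2
```

>>> {"api": "play_rows", "payload": {
  "commands": [
    {"translation": [0, 0, 0], "rotation": [0, 0, 0], "fingers": -0.4},
    {"translation": [0, 0, 0], "rotation": [0, 0, 0], "fingers": -0.4},
    {"translation": [0, 0, 0], "rotation": [0, 0, 0], "fingers": -0.4},
    {"translation": [0, 0, 0], "rotation": [0, 0, 0], "fingers": -0.4},
    {"translation": [0, 0, 0], "rotation": [0, 0, 0], "fingers": -0.4},
    {"translation": [0, 0, 0], "rotation": [0, 0, 0], "fingers": -0.4},
    {"translation": [0, 0, 0], "rotation": [0, 0, 0], "fingers": -0.4},
    {"translation": [0, 0, 0], "rotation": [0, 0, 0], "fingers": -0.4}
  ]
}}

```text
clock: 19.4
tcp_pos: [0.5645, -0.1936, 0.0796]
tcp_rot: [0.904, 0.428, -0.0, -0.0]
wrist_force: [-0.1, 0.3, 0.7]
grip_width: 0.0596
grasp_force: 0.0
```

```bash
python3 - <<'E'
from bub import *
s=ctrl.sense();M=Ro.from_quat(s["tcp_rot"]).as_matrix();print(s["tcp_pos"],s["grip_width"],np.degrees(np.arctan2(M[1,0],M[0,0])));b=bub(); print(b[4]); print(off())
t,h=cap("top"); p=proj(t,[.559,.004,.147]).round().astype(int); print(p)
for v in range(p[1]-2,p[1]+4): print(v,t["image"][v,p[0]-17:p[0]+18].astype(int).sum(1).tolist())
E
```

```text
[ 0.56450248 -0.19362606  0.07962874] 0.05961895462612379 50.7286209205859
[297, 288, 279, 286, 286, 291, 288, 289, 297, 248, 269, 348, 404, 422, 426, 421, 373, 265, 271, 297, 307, 305, 314, 317, 317, 319, 316, 380]
(np.float64(-0.22), [0, 0, 0, 0, 0, 0, 40, 96, 113, 117, 110, 67, 0, 0, 0, 0, 0, 0, 0])
[330 210]
208 [257, 261, 245, 275, 323, 322, 324, 325, 333, 340, 342, 348, 305, 261, 389, 465, 489, 492, 479, 416, 306, 272, 356, 357, 358, 354, 358, 360, 364, 360, 323, 230, 259, 259, 260]
209 [263, 260, 246, 292, 381, 395, 394, 396, 398, 399, 402, 402, 355, 319, 493, 588, 599, 601, 596, 537, 373, 325, 417, 413, 410, 415, 411, 417, 417, 421, 373, 234, 263, 263, 262]
210 [263, 263, 245, 287, 389, 422, 422, 421, 418, 418, 421, 423, 375, 336, 516, 610, 602, 598, 608, 564, 379, 331, 424, 418, 420, 419, 420, 416, 415, 424, 378, 235, 260, 263, 266]
211 [265, 266, 243, 280, 376, 405, 401, 399, 398, 396, 400, 399, 346, 300, 446, 518, 528, 527, 530, 483, 334, 299, 391, 386, 382, 380, 379, 380, 380, 382, 347, 237, 265, 265, 264]
212 [261, 268, 247, 259, 328, 344, 340, 337, 333, 333, 331, 335, 304, 266, 337, 353, 361, 357, 346, 330, 274, 244, 314, 310, 305, 308, 306, 307, 302, 303, 280, 231, 269, 260, 263]
213 [266, 268, 251, 244, 291, 297, 293, 291, 290, 285, 285, 289, 268, 246, 294, 289, 286, 278, 263, 268, 253, 245, 264, 262, 264, 261, 262, 260, 263, 257, 232, 222, 280, 292, 287]
```

Both cameras agree that the bubble is centred (top camera: lines at 12.8 and 20.8, bubble middle at 16.8). Rising and moving above the level's front half to press.

>>> {"api": "play_rows", "payload": {
  "commands": [
    {"translation": [0, 0, -0.18], "rotation": [0, 0, 0], "fingers": -0.4},
    {"translation": [0, 0, -0.36], "rotation": [0, 0, 0], "fingers": -0.4},
    {"translation": [0, 0, -0.52], "rotation": [0, 0, 0], "fingers": 1},
    {"translation": [0.1, -0.08, -0.56], "rotation": [0, 0, -0.223], "fingers": 1},
    {"translation": [0.25, -0.22, -0.56], "rotation": [0, 0, -0.223], "fingers": 1},
    {"translation": [0.4, -0.35, -0.56], "rotation": [0, 0, -0.223], "fingers": 1},
    {"translation": [0.55, -0.48, -0.56], "rotation": [0, 0, -0.223], "fingers": 1},
    {"translation": [0.7, -0.6, -0.56], "rotation": [0, 0, -0.223], "fingers": 1}
  ]
}}

```text
clock: 20.35
tcp_pos: [0.5587, 0.0386, 0.2198]
tcp_rot: [0.7, 0.714, 0.0, 0.0]
wrist_force: [1.6, -0.3, -0.6]
grip_width: 0.0004
grasp_force: 0.0
```

```bash
python3 - <<'E'
from bub import *
s=ctrl.sense();M=Ro.from_quat(s["tcp_rot"]).as_matrix();print(s["tcp_pos"],s["grip_width"],M.round(3),np.degrees(np.arctan2(M[1,0],M[0,0])),mv([.558,.066,.18]));print(off())
E
```

```text
[0.55866215 0.03861221 0.21983892] 0.0003524740412082425 [[-0.02  1.    0.  ]
 [ 1.    0.02  0.  ]
 [ 0.    0.   -1.  ]] 91.13069512206681 [ 0.10957176 -0.00053146  0.15936264]
(np.float64(-0.46), [0, 0, 0, 0, 0, 0, 49, 101, 109, 111, 106, 63, 0, 0, 0, 0, 0, 0, 0])
```

>>> {"api": "play_rows", "payload": {
  "commands": [
    {"translation": [0.11, 0, 0.05], "rotation": [0, 0, 0], "fingers": 1},
    {"translation": [0.11, 0, 0.1], "rotation": [0, 0, 0], "fingers": 1},
    {"translation": [0.11, 0, 0.14], "rotation": [0, 0, 0], "fingers": 1},
    {"translation": [0.11, 0, 0.16], "rotation": [0, 0, 0], "fingers": 1},
    {"translation": [0.11, 0, 0.175], "rotation": [0, 0, 0], "fingers": 1},
    {"translation": [0.11, 0, 0.185], "rotation": [0, 0, 0], "fingers": 1},
    {"translation": [0.11, 0, 0.195], "rotation": [0, 0, 0], "fingers": 1},
    {"translation": [0.11, 0, 0.2], "rotation": [0, 0, 0], "fingers": 1}
  ]
}}

```text
clock: 21.2
tcp_pos: [0.5589, 0.0638, 0.1697]
tcp_rot: [0.702, 0.712, 0.0, 0.0]
wrist_force: [-1.1, -0.2, 0.0]
grip_width: 0.0
grasp_force: 0.0
```

>>> {"api": "play_rows", "payload": {
  "commands": [
    {"translation": [0, 0, 0.005], "rotation": [0, 0, 0], "fingers": 1},
    {"translation": [0, 0, 0.01], "rotation": [0, 0, 0], "fingers": 1},
    {"translation": [0, 0, 0.014], "rotation": [0, 0, 0], "fingers": 1},
    {"translation": [0, 0, 0.018], "rotation": [0, 0, 0], "fingers": 1},
    {"translation": [0, 0, 0.02], "rotation": [0, 0, 0], "fingers": 1},
    {"translation": [0, 0, 0.022], "rotation": [0, 0, 0], "fingers": 1},
    {"translation": [0, 0, 0.024], "rotation": [0, 0, 0], "fingers": 1},
    {"translation": [0, 0, 0.024], "rotation": [0, 0, 0], "fingers": 1}
  ]
}}

```text
clock: 22.0
tcp_pos: [0.5587, 0.0643, 0.1636]
tcp_rot: [0.702, 0.712, -0.0, -0.0]
wrist_force: [-0.9, 0.3, -0.7]
grip_width: -0.0003
grasp_force: 0.0
```

>>> {"api": "play_rows", "payload": {
  "commands": [
    {"translation": [0, 0, 0.006], "rotation": [0, 0, 0], "fingers": 1},
    {"translation": [0, 0, 0.01], "rotation": [0, 0, 0], "fingers": 1},
    {"translation": [0, 0, 0.014], "rotation": [0, 0, 0], "fingers": 1},
    {"translation": [0, 0, 0.018], "rotation": [0, 0, 0], "fingers": 1},
    {"translation": [0, 0, 0.022], "rotation": [0, 0, 0], "fingers": 1},
    {"translation": [0, 0, 0.026], "rotation": [0, 0, 0], "fingers": 1},
    {"translation": [0, 0, 0.03], "rotation": [0, 0, 0], "fingers": 1},
    {"translation": [0, 0, 0.03], "rotation": [0, 0, 0], "fingers": 1}
  ]
}}

```text
clock: 22.8
tcp_pos: [0.5586, 0.0643, 0.1559]
tcp_rot: [0.702, 0.712, -0.0, -0.0]
wrist_force: [1.0, 0.9, 0.2]
grip_width: 0.0003
grasp_force: 0.0
```

```bash
python3 - <<'E'
from bub import *
s=ctrl.sense();print(s["tcp_pos"],s["wrist_force"]);print(off())
c=ctrl.camera("scene"); cv2.imwrite("pics/f1.png",cv2.resize(c["image"][120:220,250:390,::-1],None,fx=5,fy=5,interpolation=cv2.INTER_CUBIC))
E
```

```text
[0.55862581 0.06425736 0.15594791] [0.9549893  0.91791427 0.22062539]
(np.float64(-0.45), [0, 0, 0, 0, 0, 0, 50, 102, 112, 111, 108, 65, 0, 0, 0, 0, 0, 0, 0])
```

View pics/f1.png

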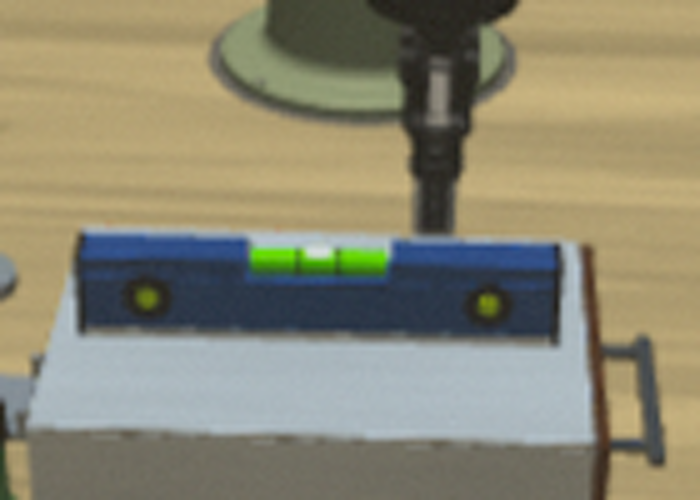

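The finger bottom at (435,235) looks to be at the rear edge of the level's top rather than over its middle. I'll check with projections.

```bash
python3 - <<'E'
from bub import *
c=ctrl.camera("scene"); f=lambda X:((proj(c,X)-[250,120])*5).round(0)
print("expect top rear/front at y=.064",f([.546,.064,.153]),f([.570,.064,.153]),"base front",f([.570,.064,.105]))
print("tip if z=.156,.139",f([.5586,.0643,.156]),f([.5586,.0643,.139]))
t,h=cap("top")
for u in (300,345,360): 
    v=np.arange(196,226); print(u,[round(float(ray(t,(u,a),.153)[0]),3) for a in(v[0],v[-1])],h[v,u,1].tolist())
E
```

```text
expect top rear/front at y=.064 [431. 235.] [430. 258.] base front [427. 338.]
tip if z=.156,.139 [431. 242.] [430. 270.]
300 [0.596, 0.519] [43, 42, 42, 42, 44, 42, 44, 40, 42, 42, 44, 42, 42, 43, 44, 41, 42, 40, 44, 42, 42, 42, 42, 40, 44, 44, 44, 43, 44, 42]
345 [0.597, 0.521] [20, 20, 19, 17, 19, 19, 19, 19, 14, 61, 132, 124, 124, 126, 127, 129, 129, 128, 121, 14, 18, 18, 20, 20, 20, 18, 20, 20, 20, 20]
360 [0.598, 0.522] [19, 18, 20, 20, 19, 20, 19, 18, 22, 81, 126, 121, 122, 122, 124, 123, 125, 127, 96, 13, 19, 19, 19, 18, 18, 20, 18, 20, 20, 18]
```

The level is where I expected it, and the visible fingertip is simply still about 5–8 mm above it. Continuing down gently.

>>> {"api": "play_rows", "payload": {
  "commands": [
    {"translation": [0, 0, 0.004], "rotation": [0, 0, 0], "fingers": 1},
    {"translation": [0, 0, 0.008], "rotation": [0, 0, 0], "fingers": 1},
    {"translation": [0, 0, 0.012], "rotation": [0, 0, 0], "fingers": 1},
    {"translation": [0, 0, 0.016], "rotation": [0, 0, 0], "fingers": 1},
    {"translation": [0, 0, 0.019], "rotation": [0, 0, 0], "fingers": 1},
    {"translation": [0, 0, 0.022], "rotation": [0, 0, 0], "fingers": 1},
    {"translation": [0, 0, 0.024], "rotation": [0, 0, 0], "fingers": 1},
    {"translation": [0, 0, 0.024], "rotation": [0, 0, 0], "fingers": 1}
  ]
}}

```text
clock: 23.8
tcp_pos: [0.5587, 0.0642, 0.15]
tcp_rot: [0.702, 0.712, -0.0, -0.0]
wrist_force: [-0.3, 0.2, 0.7]
grip_width: 0.0002
grasp_force: 0.0
```

>>> {"api": "play_rows", "payload": {
  "commands": [
    {"translation": [0, 0, 0.004], "rotation": [0, 0, 0], "fingers": 1},
    {"translation": [0, 0, 0.008], "rotation": [0, 0, 0], "fingers": 1},
    {"translation": [0, 0, 0.012], "rotation": [0, 0, 0], "fingers": 1},
    {"translation": [0, 0, 0.014], "rotation": [0, 0, 0], "fingers": 1},
    {"translation": [0, 0, 0.016], "rotation": [0, 0, 0], "fingers": 1},
    {"translation": [0, 0, 0.018], "rotation": [0, 0, 0], "fingers": 1},
    {"translation": [0, 0, 0.02], "rotation": [0, 0, 0], "fingers": 1},
    {"translation": [0, 0, 0.02], "rotation": [0, 0, 0], "fingers": 1}
  ]
}}

```text
clock: 24.6
tcp_pos: [0.5587, 0.0642, 0.145]
tcp_rot: [0.702, 0.712, -0.0, -0.0]
wrist_force: [0.1, -0.0, -0.3]
grip_width: 0.0002
grasp_force: 0.0
```

```bash
python3 - <<'E'
from bub import *
s=ctrl.sense();print(s["tcp_pos"],s["wrist_force"]);print(off())
c=ctrl.camera("scene"); im=c["image"]
for v in range(158,176,1): print(v,im[v,330:346].astype(int).sum(1).tolist())
E
```

```text
[0.55870725 0.06424844 0.14504356] [ 0.0851162  -0.04244583 -0.2857405 ]
(np.float64(-0.49), [0, 0, 0, 0, 0, 0, 49, 102, 112, 116, 107, 60, 0, 0, 0, 0, 0, 0, 0])
158 [481, 412, 231, 124, 128, 121, 124, 123, 130, 125, 126, 145, 381, 479, 489, 492]
159 [448, 447, 294, 183, 136, 118, 120, 130, 122, 139, 152, 204, 414, 464, 472, 476]
160 [429, 431, 329, 252, 172, 126, 127, 127, 114, 176, 212, 316, 419, 445, 443, 446]
161 [436, 443, 349, 267, 179, 135, 145, 140, 121, 167, 247, 399, 438, 434, 442, 436]
162 [446, 452, 351, 253, 163, 123, 146, 139, 135, 165, 244, 408, 440, 439, 441, 445]
163 [447, 446, 360, 253, 166, 126, 146, 136, 128, 184, 253, 414, 456, 449, 452, 444]
164 [439, 444, 351, 265, 172, 137, 142, 131, 120, 208, 257, 407, 448, 450, 452, 448]
165 [434, 432, 350, 269, 168, 130, 150, 115, 127, 200, 268, 401, 447, 449, 450, 443]
166 [448, 442, 356, 248, 161, 127, 151, 144, 117, 216, 295, 405, 436, 443, 438, 444]
167 [434, 432, 336, 246, 153, 125, 162, 147, 128, 223, 307, 425, 446, 476, 492, 496]
168 [347, 332, 287, 236, 166, 128, 136, 144, 122, 204, 285, 379, 374, 440, 458, 454]
169 [262, 261, 274, 236, 173, 158, 159, 148, 154, 207, 254, 267, 264, 265, 258, 264]
170 [261, 258, 270, 254, 225, 230, 221, 229, 217, 243, 255, 268, 264, 257, 260, 263]
171 [264, 257, 262, 264, 266, 265, 268, 263, 263, 269, 269, 257, 265, 266, 255, 258]
172 [216, 233, 231, 225, 239, 235, 239, 238, 241, 246, 248, 250, 246, 247, 251, 246]
173 [175, 181, 181, 188, 186, 180, 184, 189, 190, 197, 198, 201, 207, 205, 200, 209]
174 [164, 166, 167, 163, 169, 169, 169, 173, 177, 174, 177, 170, 169, 169, 166, 170]
175 [168, 172, 174, 170, 167, 163, 173, 167, 164, 171, 161, 170, 172, 170, 172, 168]
```

>>> {"api": "play_rows", "payload": {
  "commands": [
    {"translation": [0, 0, 0.004], "rotation": [0, 0, 0], "fingers": 1},
    {"translation": [0, 0, 0.008], "rotation": [0, 0, 0], "fingers": 1},
    {"translation": [0, 0, 0.012], "rotation": [0, 0, 0], "fingers": 1},
    {"translation": [0, 0, 0.014], "rotation": [0, 0, 0], "fingers": 1},
    {"translation": [0, 0, 0.016], "rotation": [0, 0, 0], "fingers": 1},
    {"translation": [0, 0, 0.018], "rotation": [0, 0, 0], "fingers": 1},
    {"translation": [0, 0, 0.02], "rotation": [0, 0, 0], "fingers": 1},
    {"translation": [0, 0, 0.02], "rotation": [0, 0, 0], "fingers": 1}
  ]
}}

```text
clock: 25.5
tcp_pos: [0.5599, 0.0643, 0.1437]
tcp_rot: [0.702, 0.713, 0.001, 0.002]
wrist_force: [-5.6, -0.1, 22.1]
grip_width: -0.0001
grasp_force: 11.1
```

Contact: 22 N downward. Holding a moment and checking the bubble.

>>> {"api": "play_rows", "payload": {
  "commands": [
    {"translation": [0, 0, -0.002], "rotation": [0, 0, 0], "fingers": 1},
    {"translation": [0, 0, -0.002], "rotation": [0, 0, 0], "fingers": 1},
    {"translation": [0, 0, -0.002], "rotation": [0, 0, 0], "fingers": 1},
    {"translation": [0, 0, -0.002], "rotation": [0, 0, 0], "fingers": 1},
    {"translation": [0, 0, -0.002], "rotation": [0, 0, 0], "fingers": 1},
    {"translation": [0, 0, -0.002], "rotation": [0, 0, 0], "fingers": 1},
    {"translation": [0, 0, -0.002], "rotation": [0, 0, 0], "fingers": 1},
    {"translation": [0, 0, -0.002], "rotation": [0, 0, 0], "fingers": 1}
  ]
}}

```text
clock: 26.3
tcp_pos: [0.5596, 0.0643, 0.1437]
tcp_rot: [0.702, 0.713, 0.001, 0.001]
wrist_force: [-4.9, 0.3, 19.5]
grip_width: -0.0001
grasp_force: 9.6
```

```bash
python3 - <<'E'
from bub import *
print(off())
t,h=cap("top")
for v in (209,210): print(v,t["image"][v,313:348].astype(int).sum(1).tolist())
for u in (345,360): print(u,h[200:220,u,1].tolist())
print(t["image"][225,268:285].astype(int).sum(1).tolist())
s=ctrl.sense();print(s["tcp_pos"],s["wrist_force"])
E
```

```text
(np.float64(-0.02), [0, 0, 0, 0, 0, 0, 22, 86, 107, 110, 99, 61, 0, 0, 0, 0, 0, 0, 0])
209 [269, 322, 443, 459, 459, 458, 459, 457, 459, 459, 461, 460, 466, 449, 328, 208, 370, 541, 599, 546, 362, 313, 408, 404, 407, 410, 407, 407, 408, 412, 370, 223, 253, 250, 252]
210 [263, 314, 446, 466, 459, 461, 463, 464, 463, 465, 462, 462, 468, 448, 339, 355, 546, 598, 597, 550, 362, 313, 405, 407, 406, 405, 403, 401, 406, 407, 364, 223, 252, 254, 254]
345 [19, 19, 19, 17, 22, 84, 131, 126, 124, 124, 126, 128, 127, 128, 112, 15, 19, 20, 20, 18]
360 [20, 18, 17, 17, 45, 117, 123, 117, 119, 122, 121, 121, 122, 117, 49, 15, 21, 20, 19, 18]
[273, 281, 287, 291, 296, 301, 307, 308, 314, 314, 322, 327, 327, 328, 332, 330, 334]
[0.55967227 0.06429386 0.14370863] [-5.68090324  0.05414278 19.77318655]
```

The bubble is centred, the level hasn't moved and the push is a steady 20 N. Handing in.

```bash
python3 -c "
from plant import ctrl
print(ctrl.sign_off())"
```

```text
the job is handed in; nothing more can be done
None
```

I handed the job in at about 26 s with the drawer shut, the level along the middle of the stand's top, the bubble centred between the lines, and the arm still pressing down at about 20 N; I didn't touch the other things on the counter.

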